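# Log in the reference slide at the barcode reader

## Task

The fluorescence reference slides are kept in the dark: lift the grey lid off the white slide tray by its knob and lay it gently, knob up, on the middle of the blue bench mat. Then take out the orange slide, find its frosted end by the small corner notch, and present it to the barcode reader: level, label face up, frosted end foremost towards the reader, with the frosted patch in the reading spot, 14 cm straight out from the reader's window. Finish while still holding the slide steady there in the air, without having dropped it, touched the reader, or disturbed the other slides and the things on the bench.

Things in the scene. Friction and masses are not known exactly. Their poses are not given: they have to be found in the camera images.
- tray: White slide tray, fixed, 120 x 196 mm (its x by y), 30 mm high, walls and floor 4 mm. Origin: centre of underside; any yaw. Ribs along its y, 6 mm wide, at x = -28 and +28 mm, tops 16 mm above the underside. Three slides (orange, green, blue, any order) lie flat across them near y = -55, 0, +55 mm, length roughly along the tray's x, 25 mm free beside each; between the ribs it is open to the floor.
- lid: Loose opaque grey lift-off lid on the tray, about 220 g, 130 x 206 mm (its x by y): 3 mm plate, 12 mm skirt outside the tray's rim with 2 mm play. Origin: centre of its underside (skirt's lower edge); plate top 15 mm above it; on its middle stands a black knob, 24 mm across, 28 mm tall. On the tray its origin is 18 mm above the tray's.
- mat: Blue silicone bench mat, fixed, 250 x 250 mm, 3 mm thick, on the other side of the bench from the tray. Origin: centre of its underside, on the bench.
- slide_orange: Loose orange slide, 76 x 26 x 6 mm, about 25 g. Origin: centre of its underside; x along its length to the frosted end, z up through the label face. Frosted end (+x): a slightly paler patch 20 mm long on the upper face and a notch, 7 mm long, 6 mm wide, in one corner (+x, +y). The other end has square corners. Can be gripped across the 26 mm at the middle of its length.
- orange_label (a point): Middle of the orange slide's frosted patch, on the upper face: 28 mm from the slide's middle towards the frosted end, 6 mm above the underside.
- orange_tail (a point): Middle of the orange slide's plain end, 38 mm from the slide's middle away from the frosted end, 3 mm above the underside.
- slide_green: Loose green slide of the same make, to be left in the tray. Origin: centre of its underside; +x towards its own frosted end.
- slide_blue: Loose blue slide of the same make, to be left in the tray. Origin: centre of its underside; +x towards its own frosted end.
- reader: Barcode reader, fixed, 310 mm tall: black foot 110 mm across, gooseneck, light grey head 62 mm wide, 75 mm long, dark red window in its lower end. Origin: centre of the foot's underside. It looks to its own -x, 45 degrees down; window centre 35 mm to -x, 235 mm up. The frosted end points to the reader when the slide's +x lies along the reader's +x.
- read_point (a point): The reading spot, a point in the air (nothing marks it): 140 mm from the window straight along its line of sight, that is 134 mm to -x of the reader's origin and 136 mm above the bench.
- bottle_a: Bystander: wash bottle with a yellow label, 68 mm across, 190 mm tall with a bent spout. Origin: centre of its underside.
- bottle_b: Bystander: wash bottle with a white label, same size. Origin: centre of its underside.
- roller: Bystander: membrane roller lying on the bench, white roll 100 mm long, wooden handle to its -x. Origin: under the middle of the roll.
- tissues: Bystander: green and white tissue box, 110 x 120 x 85 mm. Origin: centre of its underside.
- marker: Bystander: black marker pen with a red cap, lying on the bench, 132 mm long, 17 mm thick. Origin: below its middle.
Mind the look-alikes: they are no part of the job. Leave any purple look-alike of the lid alone.

How it is judged:
On the way, in this order (a step that is already met when the one before it is completed fails the run):
1. the lid lies flat on the blue mat, knob up, let go (horizontal distance between lid and mat below 0.06 m and height (world z) of lid below 0.007 m and angle between lid's own z axis and vertical below 0.08 rad and linear speed of lid below 0.03 m/s and contact force between lid and the fingers below 0.2 N), for 0.2 s.
2. the orange slide is lifted out of the tray in the fingers (height (world z) of slide_orange above 0.05 m and contact force between slide_orange and the fingers above 0.5 N), for 0.2 s.
At the end, for the whole second after the job is handed in: Orange slide held still in the air by the fingers: frosted patch within 25 mm of the reading spot, label up and level to 11 degrees, frosted end towards the reader to 20 degrees. Lid flat, knob up, within 60 mm of the middle of the mat; green and blue slides still on the ribs (distance between orange_label and read_point below 0.025 m and angle between slide_orange's own z axis and vertical below 0.2 rad and angle between the x axis of slide_orange and the x axis of reader, either way round below 0.35 rad and x of orange_tail in the frame of reader below -0.154 m and contact force between slide_orange and the fingers above 0.5 N and contact force between slide_orange and reader below 0.1 N and linear speed of slide_orange below 0.02 m/s and angular speed of slide_orange below 0.2 rad/s and horizontal distance between lid and mat below 0.06 m and height (world z) of lid below 0.007 m and angle between lid's own z axis and vertical below 0.08 rad and horizontal distance between each of slide_green, slide_blue and tray below 0.08 m and height (world z) of each of slide_green, slide_blue below 0.022 m and angle between each of slide_green, slide_blue's own z axis and vertical below 0.1 rad); the arm keeps its last pose, push and grip.
It fails at once if the lid is dropped or thrown (falls faster than 0.4 m/s out of the fingers) (contact force between lid and the fingers below 0.05 N and linear speed of lid above 0.4 m/s).
It fails at once if the orange slide is dropped or thrown (faster than 0.4 m/s out of the fingers) (contact force between slide_orange and the fingers below 0.05 N and linear speed of slide_orange above 0.4 m/s).
It fails at once if the reader is touched (more than 1 N) (contact force between reader and anything else above 1 N).
It fails at once if another slide is shifted by more than 15 mm (distance of any of slide_green, slide_blue from where it was at the start of the episode above 0.015 m).
It fails at once if a bystander on the bench is shifted by more than 25 mm (distance of any of bottle_a, bottle_b, roller, tissues, marker from where it was at the start of the episode above 0.025 m).
It also fails if it takes over 62 s, if anything falls off the work surface, if the arm or the gripper's body presses on something with over 40 N, if the wrist force passes 120 N, or if a joint passes its speed limit or range.

## Robot

A 7-joint arm with a two-finger parallel gripper is mounted at the origin on the work surface. World frame = base frame: x ahead of the robot, y to its left, z up, the work surface at z = 0. Lengths are in m, angles in rad, forces in N, time in s.
With the tool pointing down it reaches from about 0.425 to 1.025 m from the base axis. Payload 9.4 kg.
Tool frame: the origin (TCP) lies on the centre line of the jaws, within the pads' length; the fingertips stand 14 mm ahead of it and the grasp point (between the pads) lies 5 mm behind it (arm.nose_length is the distance from the TCP to the fingertips, in m); x points along the fingers, z is the direction in which the jaws open and shut, and the axes are right-handed (so a half turn about x gives the same grasp; the last joint's range is limited). The gripper opens to 93 mm and grips with 3 to 60 N. Pads are 15 mm wide; open, the fingers measure 128 mm over their backs; the gripper's body (75 mm by 188 mm) begins 65 mm behind the grasp point.
Start: joints at [-1.324, 0.599, -0.003, 1.599, 0.002, 0.943, -0.08], TCP at [0.231, 0.687, 0.233] pointing down, gripper open.
Joint ranges: [-2.57, 2.57], [-0.35, 1.97], [-1.29, 1.29], [0.11, 2.56], [-1.05, 4.19], [0.11, 1.86], [-2.63, 2.63]. Speed limits (rad/s): [2.22, 2.22, 3.01, 3.01, 3.14, 3.14, 3.14].

## Interface

Orientations are given as a unit quaternion [x, y, z, w].
In Python, from cell import arm, vision gives the robot as it stands.
- The arm moves only by the tool move_arm, never from a script. Its argument "commands" is a list of rows, each a list of 6 numbers: the shift along the world's x, y, z in m, then the turn, a rotation vector about the world's x, y, z in rad. In form: [[dx, dy, dz, rx, ry, rz], ...]. A call has 1 to 12 rows; each row is the pose to reach, as a shift and turn from the pose measured when the call began; what a row does not reach only later rows make up. A row lasts 1/8 s, in which the tool goes at most 62.5 mm and 10.7 degrees, less where a joint would pass 70% of its speed; a pose out of reach is approached as far as the arm can. A call with a gripper value outside its range is refused whole. "fingers" is the opening, from 0 (shut) to 1 (fully open), set as the call begins (left out, the last holds). The fingers move at their own pace and stop on an object; the grip force is fixed at half the most. Time passes only in rows, so rows that repeat a pose let the fingers close. It gives the time, the measured TCP pose, the force and the opening at its end, in the units of the state.
- arm.observe(): the state, without advancing time (a new reading comes with each control period).
- vision.capture(name): name is "scene" or "top"; returns the picture (420x560x3 uint8, red, green, blue); there is no depth.
- vision.camera_info(name): a dict with "fx", "fy", "cx", "cy" (pixels), "D" ([k1, k2, p1, p2, k3] as OpenCV has them; the pictures are not rectified), "world_to_cam" (4x4, takes a point from world to camera coordinates). Camera axes: x right, y up, looking along -z (the intrinsics and any distortion apply to the point x, -y, -z); pixel columns grow to the right and rows downward; lengths in m; the calibration is good to about 2 mm. A picture is of the moment at which its call begins. camera_info takes no time and is no camera call.
- arm.sign_off(): hands the job in, once; it reports no verdict.
The state is a dict: "time": time; "qpos": joint angles; "qd": joint speeds; "joint_torque": joint torques, N m; "tool_pos": TCP position; "tool_rot": TCP orientation; "force": force on the tool from outside, world axes, zero at the start; "torque": the same for the moment, N m; "gripper_width": finger opening in m.
Only numpy, scipy, OpenCV 4.12 (cv2) and the standard library are available. Lean on these libraries where they do the work, as an engineer would, in place of code of your own. Each camera call takes 0.05 s, during which the arm holds its last target. There are 200 camera calls.

## Working session

There is one attempt and no reset: what is moved stays moved. The work goes in short steps, Python scripts to look and compute and a tool call to move; the robot and the scene stay as the last step left them, time stands still between calls to the robot, and variables do not carry over. Pictures are saved under pics/ and viewed, about 8 in all and at most 12, crops included, and the job is handed in when it is done.

Besides the shell and the picture viewer there is one more tool, called after "Emit:" by a JSON object that holds its "name" and its "arguments". move_arm: Moves the arm, as the interface text tells. Its arguments: {"type":"object","properties":{"commands":{"type":"array"},"fingers":{"type":"number"}},"required":["commands"]}

```bash
ls; mkdir -p pics
cat > h.py <<'E'
import numpy as np, cv2
from cell import arm, vision
def cam(n):
    i=vision.camera_info(n); K=np.array([[i['fx'],0,i['cx']],[0,i['fy'],i['cy']],[0,0,1.]]); return K,np.array(i['D'],float),np.array(i['world_to_cam'])
F=np.diag([1,-1,-1.])
def px2w(n,pts,z):
    K,D,T=cam(n); u=cv2.undistortPoints(np.array(pts,float).reshape(-1,1,2),K,D).reshape(-1,2)
    d=(T[:3,:3].T@F@np.c_[u,np.ones(len(u))].T).T; o=-T[:3,:3].T@T[:3,3]
    s=(np.broadcast_to(z,len(u))-o[2])/d[:,2]; return o+d*s[:,None]
def w2px(n,P):
    K,D,T=cam(n); c=(F@(T[:3,:3]@np.array(P,float).reshape(-1,3).T+T[:3,3:])).T
    return cv2.projectPoints(c,np.zeros(3),np.zeros(3),K,D)[0].reshape(-1,2)
def save(n,f,crop=None,s=1):
    im=vision.capture(n)[...,::-1]
    if crop: x0,y0,x1,y1=crop; im=im[y0:y1,x0:x1]
    cv2.imwrite('pics/'+f,cv2.resize(im,None,fx=s,fy=s,interpolation=cv2.INTER_CUBIC))
E
python3 - <<'E'
from h import *
save('top','a.png',None,1.42); save('scene','b.png',None,1.42)
for n in('top','scene'):
    K,D,T=cam(n); print(n,K[0,0],D,-T[:3,:3].T@T[:3,3], T[:3,:3].round(2).tolist())
s=arm.observe();print(s['time'],s['tool_pos'],s['tool_rot'],s['gripper_width'],s['force'])
E
```

```text
pics
top 423.1370227118874 [-0.03087195  0.          0.          0.          0.        ] [ 3.35939086e-01 -6.51130734e-04  1.54286909e+00] [[-0.01, -1.0, 0.0], [0.99, -0.01, 0.13], [-0.13, 0.0, 0.99]]
scene 431.7072508050619 [0.03165593 0.         0.         0.         0.        ] [1.68853234 0.62036949 0.9411148 ] [[-0.5, 0.87, 0.01], [-0.45, -0.28, 0.85], [0.74, 0.42, 0.53]]
0.1 [0.23055535 0.68693136 0.23185571] [-0.4131992   0.57441657  0.41255096  0.57368435] 0.09281687984676333 [-0.10048173  0.06269167  0.31865209]
```

View pics/a.png

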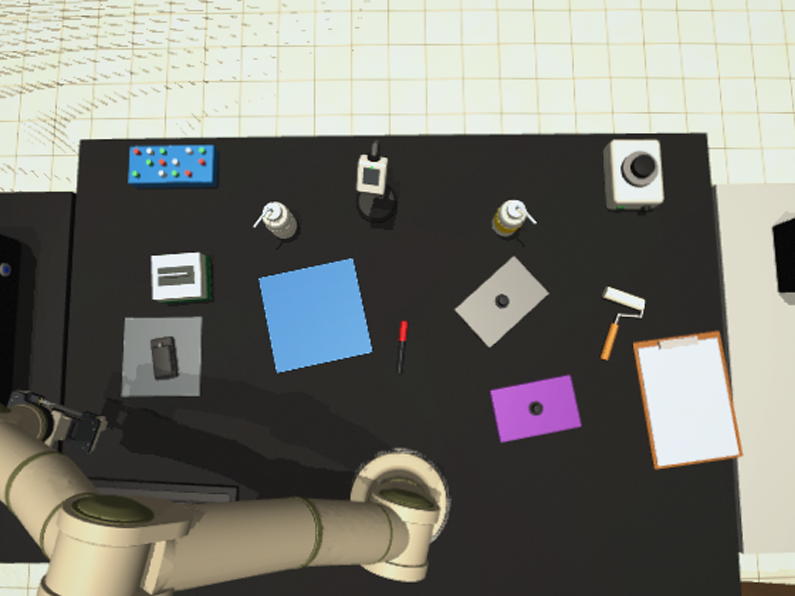

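View pics/b.png

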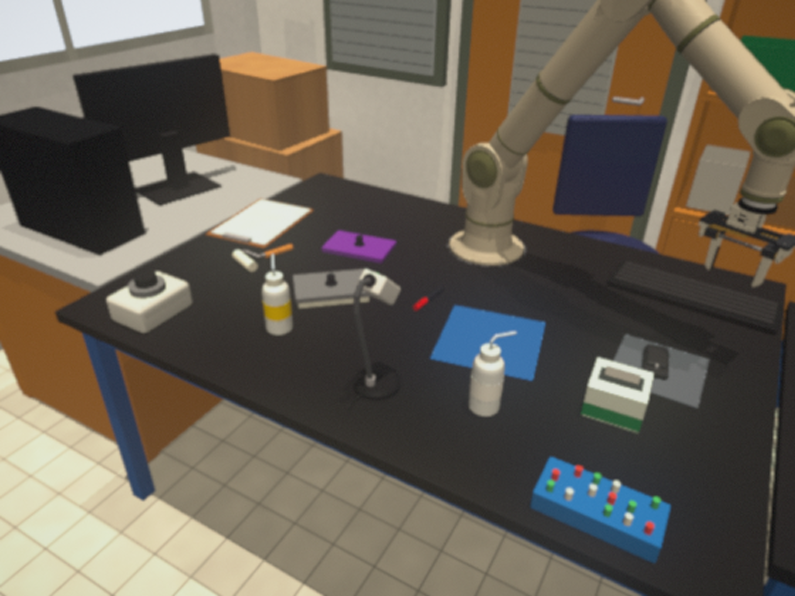

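The top view shows the grey lid centred at about (502,300) of the enlarged picture, with its corners at (514,257), (549,294), (489,347) and (455,308). The mat's corners are (259,276), (353,259), (372,352) and (278,373). The reader's foot is at (376,203), with its head at (372,175). Next I'll measure these more closely.

Run:
```python
from h import *
s=1/1.4205
c=lambda p:np.array(p,float)*s
L=px2w('top',c([(514,257),(549,294),(489,347),(455,308)]),.033);print('lid',L.round(3),L.mean(0))
e=np.linalg.norm(np.diff(L,axis=0),axis=1);print(e)
im=vision.capture('top'); hsv=cv2.cvtColor(im,cv2.COLOR_RGB2HSV)
m=((hsv[...,0]>95)&(hsv[...,0]<118)&(hsv[...,1]>110)&(hsv[...,2]>120)).astype(np.uint8); m[:170]=0
r=cv2.minAreaRect(max(cv2.findContours(m,0,2)[0],key=cv2.contourArea));print(r)
M=px2w('top',cv2.boxPoints(r),.003);print('mat',M.round(3),M.mean(0),np.linalg.norm(np.diff(M,axis=0),axis=1))
x0,y0=310,170
m=((hsv[...,1]<60)&(hsv[...,2]>110)).astype(np.uint8); m[:170]=0;m[255:]=0;m[:,:310]=0;m[:,395:]=0
r=cv2.minAreaRect(max(cv2.findContours(m,0,2)[0],key=cv2.contourArea));L=px2w('top',cv2.boxPoints(r),.033);print(r,'lid',L.round(3),L.mean(0),np.linalg.norm(np.diff(L,axis=0),axis=1))
print('knob',px2w('top',c([(502,300)]),.061))
print('foot',px2w('top',c([(376,203)]),.01))
print('bottles..',px2w('top',c([(278,220),(508,218)]),.15), px2w('top',c([(403,345)]),.01))
cr=cv2.resize(im[90:165,235:295,::-1],None,fx=8,fy=8,interpolation=2)
sc=vision.capture('scene')[175:300,235:300,::-1]
sc=cv2.resize(sc,None,fx=4.8,fy=4.8,interpolation=2)
cv2.imwrite('pics/c.png',np.hstack([cr[:600],sc[:600]]) if cr.shape[0]==sc.shape[0] else cr)
```

```text
lid [[ 0.606 -0.304  0.033]
 [ 0.51  -0.389  0.033]
 [ 0.378 -0.233  0.033]
 [ 0.477 -0.15   0.033]] [ 0.49251859 -0.2690105   0.033     ]
[0.12871913 0.20470307 0.12922746]
((221.24539184570312, 221.79046630859375), (68.29247283935547, 69.06501770019531), 78.11134338378906)
mat [[0.564 0.36  0.003]
 [0.615 0.111 0.003]
 [0.368 0.061 0.003]
 [0.32  0.305 0.003]] [0.4669091  0.20923505 0.003     ] [0.25400166 0.25120669 0.2490736 ]
((352.7886657714844, 211.86038208007812), (36.73484802246094, 56.88372802734375), 47.48955535888672) lid [[ 0.474 -0.147  0.033]
 [ 0.613 -0.302  0.033]
 [ 0.513 -0.388  0.033]
 [ 0.377 -0.233  0.033]] [ 0.49398445 -0.26752034  0.033     ] [0.20813739 0.13197989 0.20663288]
knob [[ 0.49279768 -0.26441624  0.061     ]]
foot [[0.7574891  0.04817114 0.01      ]]
bottles.. [[ 0.68038523  0.27656043  0.15      ]
 [ 0.67906208 -0.26955924  0.15      ]] [[ 0.3861798  -0.01774517  0.01      ]]
```

View pics/c.png

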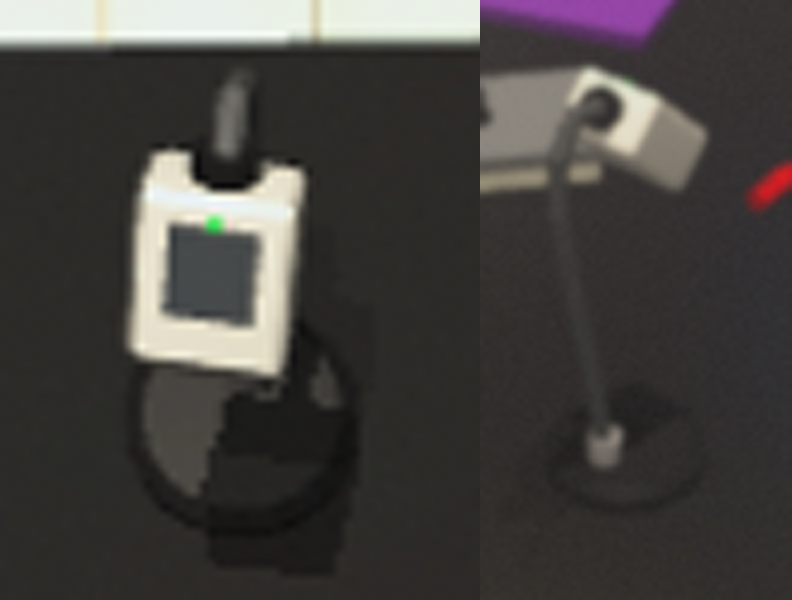

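The crop shows the foot ellipse centred at about (243,425) in crop pixels, which are 8x from origin (235,90). The head's front edge runs from (130,352) to (280,375), and its rear shoulders are at (150,155) and (303,170). The head faces the robot with a small yaw.

Run:
```python
from h import *
c=lambda p:np.array(p,float)/8+[234.5+.0,89.5]
foot=px2w('top',c([(243,427)]),.01)[0];print('foot',foot, px2w('top',c([(127,425),(358,425),(243,533)]),.005).round(3))
f=px2w('top',c([(130,352),(280,375)]),.25);print(f.round(3),np.linalg.norm(f[1]-f[0]))
d=f[0]-f[1];print('yaw front',np.degrees(np.arctan2(-d[0],d[1])))
g=px2w('top',c([(145,160),(303,180)]),.30);print(g.round(3),np.linalg.norm(g[1]-g[0]))
d=g[0]-g[1];print('yaw rear',np.degrees(np.arctan2(-d[0],d[1])))
d=g.mean(0)-f.mean(0);print('yaw mid',np.degrees(np.arctan2(d[1],d[0])))
# scene foot
print('scene foot base',px2w('scene',np.array([(605,450),(628,458)])/4.8*[1,1]+[235-480/4.8,175],.01))
from scipy.spatial.transform import Rotation as R
s=arm.observe();print(R.from_quat(s['tool_rot']).as_matrix().round(3), s['tool_pos'])
for v in((.4848,-.267),):pass
```

```text
foot [0.75760542 0.04750252 0.01      ] [[ 0.761  0.102  0.005]
 [ 0.759 -0.006  0.005]
 [ 0.708  0.048  0.005]]
[[0.722 0.084 0.25 ]
 [0.712 0.025 0.25 ]] 0.05978783844959139
yaw front -9.638151982304073
[[0.783 0.075 0.3  ]
 [0.774 0.015 0.3  ]] 0.06079000322402128
yaw rear -8.154826127376129
yaw mid -9.093397277514569
scene foot base [[0.77234087 0.03966014 0.01      ]
 [0.77130668 0.05738642 0.01      ]]
[[-0.    -0.948  0.318]
 [-0.001  0.318  0.948]
 [-1.    -0.    -0.001]] [0.23059663 0.68707516 0.23209605]
```

Emit:
{"name": "move_arm", "arguments": {"commands": [[0.024,-0.052,0.01,0,0,-0.174],[0.048,-0.105,0.02,0,0,-0.348],[0.072,-0.157,0.03,0,0,-0.522],[0.096,-0.21,0.04,0,0,-0.695],[0.12,-0.262,0.04,0,0,-0.869],[0.145,-0.315,0.04,0,0,-1.043],[0.169,-0.367,0.04,0,0,-1.217],[0.193,-0.42,0.04,0,0,-1.39],[0.217,-0.472,0.04,0,0,-1.565],[0.241,-0.525,0.04,0,0,-1.738],[0.265,-0.577,0.04,0,0,-1.912],[0.29,-0.63,0.04,0,0,-2.086]], "fingers": 1}}

```text
time: 1.7
tool_pos: [0.5211, 0.0556, 0.2723]
tool_rot: [0.29, 0.645, -0.289, 0.645]
force: [0.3, 0.8, 0.0]
gripper_width: 0.093
```

Emit:
{"name": "move_arm", "arguments": {"commands": [[-0.005,-0.058,0,0,0,0],[-0.01,-0.116,0,0,0,0],[-0.015,-0.174,0,0,0,0],[-0.02,-0.232,-0.01,0,0,0],[-0.025,-0.285,-0.04,0,0,0],[-0.028,-0.322,-0.08,0,0,0],[-0.028,-0.322,-0.12,0,0,0],[-0.028,-0.322,-0.14,0,0,0],[-0.028,-0.322,-0.14,0,0,0]]}}

```text
time: 2.82
tool_pos: [0.4923, -0.2662, 0.131]
tool_rot: [0.29, 0.646, -0.289, 0.644]
force: [0.6, -0.3, 0.7]
gripper_width: 0.0933
```

Run:
```python
from h import *
save('scene','d.png',(180,120,330,232),5)
print(arm.observe()['tool_pos'])
```

```text
[ 0.49288556 -0.26651983  0.13212701]
```

View pics/d.png

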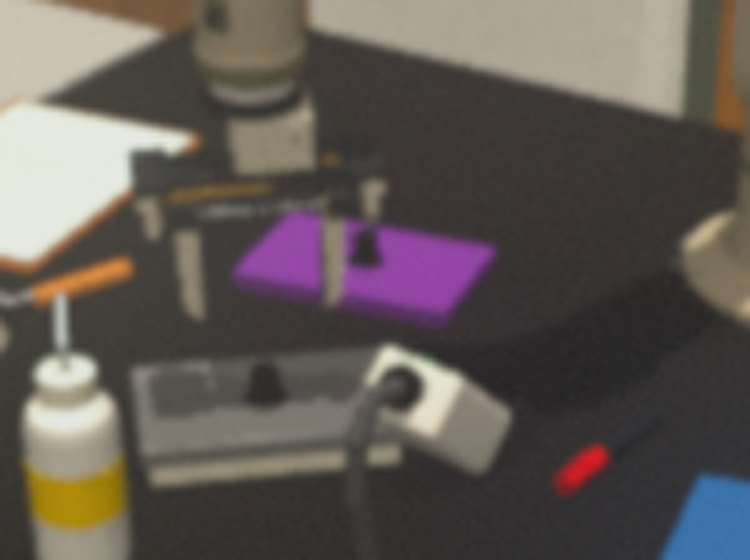

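The fingers hang squarely above the knob at (266,385), with the finger midpoint at about x=262. I'll descend and grip.

Emit:
{"name": "move_arm", "arguments": {"commands": [[0,0,-0.03,0,0,0],[0,0,-0.055,0,0,0],[0,0,-0.07,0,0,0],[0,0,-0.08,0,0,0],[0,0,-0.08,0,0,0],[0,0,-0.08,0,0,0]]}}

```text
time: 3.62
tool_pos: [0.4932, -0.2667, 0.0528]
tool_rot: [0.29, 0.645, -0.289, 0.645]
force: [-0.4, 0.5, 0.5]
gripper_width: 0.093
```

Emit:
{"name": "move_arm", "arguments": {"commands": [[0,0,0,0,0,0],[0,0,0,0,0,0],[0,0,0,0,0,0],[0,0,0,0,0,0],[0,0,0,0,0,0],[0,0,0,0,0,0],[0,0,0,0,0,0],[0,0,0,0,0,0]], "fingers": 0}}

```text
time: 4.62
tool_pos: [0.4933, -0.2669, 0.0528]
tool_rot: [0.29, 0.645, -0.29, 0.645]
force: [0.6, -0.6, -0.4]
gripper_width: 0.0231
```

Emit:
{"name": "move_arm", "arguments": {"commands": [[0,0,0.008,0,0,0],[0,0,0.018,0,0,0],[0,0,0.03,0,0,0],[0,0,0.045,0,0,0],[0,0,0.06,0,0,0],[0,0,0.075,0,0,0],[0,0,0.09,0,0,0],[0,0,0.1,0,0,0],[0,0,0.1,0,0,0]]}}

```text
time: 5.75
tool_pos: [0.4937, -0.2669, 0.1535]
tool_rot: [0.29, 0.645, -0.289, 0.645]
force: [0.3, 0.7, -2.7]
gripper_width: 0.0233
```

Emit:
{"name": "move_arm", "arguments": {"commands": [[0,0.015,0,0,0,0],[-0.002,0.05,0,0,0,0],[-0.005,0.1,0,0,0,0],[-0.008,0.15,0,0,0,0],[-0.011,0.2,0,0,0,0],[-0.014,0.25,0,0,0,0],[-0.017,0.3,0,0,0,0],[-0.02,0.35,0,0,0,0],[-0.023,0.4,0,0,0,0],[-0.025,0.44,0,0,0,0],[-0.027,0.465,0,0,0,0],[-0.027,0.476,0,0,0,0]]}}

```text
time: 7.25
tool_pos: [0.4654, 0.211, 0.1529]
tool_rot: [0.289, 0.646, -0.289, 0.645]
force: [-0.6, 0.9, -2.1]
gripper_width: 0.0231
```

Emit:
{"name": "move_arm", "arguments": {"commands": [[0,0,-0.01,0,0,0],[0,0,-0.03,0,0,0],[0,0,-0.05,0,0,0],[0,0,-0.07,0,0,0],[0,0,-0.085,0,0,0],[0,0,-0.095,0,0,0],[0,0,-0.102,0,0,0],[0,0,-0.107,0,0,0],[0,0,-0.107,0,0,0],[0,0,-0.107,0,0,0]]}}

```text
time: 8.5
tool_pos: [0.4655, 0.2111, 0.0461]
tool_rot: [0.289, 0.646, -0.289, 0.645]
force: [0.1, 0.0, -2.5]
gripper_width: 0.0232
```

Run:
```python
from h import *
im=vision.capture('top')[...,::-1]; sc=vision.capture('scene')[...,::-1]
a=cv2.resize(im[165:270,310:400],None,fx=4,fy=4,interpolation=2)
b=cv2.resize(sc[180:285,270:400],None,fx=3.05,fy=4,interpolation=2)
cv2.imwrite('pics/e.png',np.hstack([a,b]))
o=px2w('top',[(310,165),(400,270)],.022);print(o,a.shape,b.shape)
```

```text
[[ 0.66910124 -0.11773338  0.022     ]
 [ 0.28406856 -0.43114725  0.022     ]] (420, 360, 3) (420, 396, 3)
```

View pics/e.png

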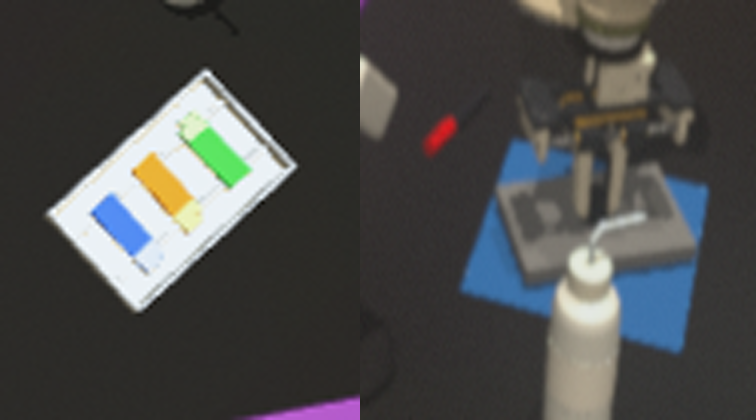

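The lid hangs level above the mat, about 8 mm up. In the tray, the orange slide is in the middle slot and its pale end is at lower right, around (190,218) in the crop. I'll lower the lid slowly.

Emit:
{"name": "move_arm", "arguments": {"commands": [[0,0,-0.002,0,0,0],[0,0,-0.004,0,0,0],[0,0,-0.006,0,0,0],[0,0,-0.0075,0,0,0],[0,0,-0.0085,0,0,0],[0,0,-0.0085,0,0,0],[0,0,-0.0085,0,0,0]]}}

```text
time: 9.48
tool_pos: [0.4654, 0.2112, 0.0377]
tool_rot: [0.289, 0.646, -0.289, 0.645]
force: [0.3, -1.1, 0.6]
gripper_width: 0.0234
```

The mat now carries the lid, so I'll release it and rise.

Emit:
{"name": "move_arm", "arguments": {"commands": [[0,0,0,0,0,0],[0,0,0,0,0,0],[0,0,0,0,0,0],[0,0,0,0,0,0],[0,0,0,0,0,0],[0,0,0,0,0,0]], "fingers": 1}}

```text
time: 10.22
tool_pos: [0.4655, 0.2112, 0.0377]
tool_rot: [0.289, 0.646, -0.289, 0.645]
force: [0.6, 0.3, -0.0]
gripper_width: 0.0788
```

Emit:
{"name": "move_arm", "arguments": {"commands": [[0,0,0.02,0,0,0],[0,0,0.06,0,0,0],[0,0,0.11,0,0,0],[0,0,0.16,0,0,0],[0.0,-0.04,0.18,0,0,0],[0.0,-0.09,0.18,0,0,0],[0.0,-0.14,0.18,0,0,0],[0.0,-0.18,0.18,0,0,0],[0.0,-0.2,0.18,0,0,0],[0.0,-0.2,0.18,0,0,0]]}}

```text
time: 11.48
tool_pos: [0.4653, 0.0099, 0.2179]
tool_rot: [0.29, 0.645, -0.289, 0.645]
force: [-0.8, -1.0, -0.4]
gripper_width: 0.093
```

Run:
```python
from h import *
im=vision.capture('top')
hsv=cv2.cvtColor(im,cv2.COLOR_RGB2HSV)
m=np.zeros(im.shape[:2],np.uint8); sub=hsv[180:245,318:388]
m[180:245,318:388]=(sub[...,0]>8)&(sub[...,0]<32)&(sub[...,1]>70)&(sub[...,2]>120)
cs=max(cv2.findContours(m,0,1)[0],key=cv2.contourArea); r=cv2.minAreaRect(cs); print(r)
B=px2w('top',cv2.boxPoints(r),.022); print(B.round(4),B.mean(0),np.linalg.norm(np.diff(B,axis=0),axis=1))
a=cv2.resize(im[180:245,322:387,::-1],None,fx=9,fy=9,interpolation=2)
cv2.imwrite('pics/f.png',a)
```

```text
((350.18621826171875, 210.83445739746094), (15.944733619689941, 7.474093914031982), 48.36646270751953)
[[ 0.5114 -0.2308  0.022 ]
 [ 0.5293 -0.2517  0.022 ]
 [ 0.4854 -0.2887  0.022 ]
 [ 0.4676 -0.2678  0.022 ]] [ 0.49841148 -0.25973715  0.022     ] [0.02748044 0.05741393 0.02739209]
```

View pics/f.png

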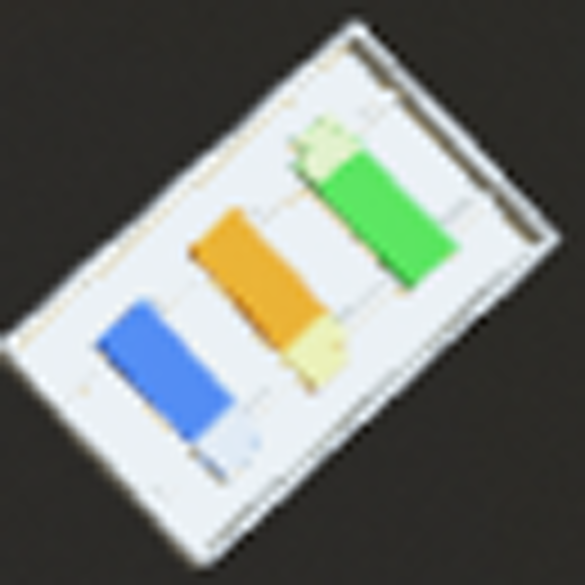

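The picture shows the orange slide's plain end at crop (235,207)/(190,250). Its pale, notched end is at (312,392)/(350,345), with the notch at lower right. Next I'll check the centre, the yaw and the gaps to the neighbouring slides.

Run:
```python
from h import *
c=lambda p:np.array(p,float)/9+[321.5,179.5]
P=lambda p:px2w('top',c(p),.022)[:,:2]
O=P([(235,207),(190,250),(328,315),(280,350),(312,392)])
print('O',O.round(4))
x=(O[2]+O[3]-O[0]-O[1])/2;print('plain len',np.linalg.norm(x),'yaw',np.degrees(np.arctan2(x[1],x[0])))
xh=x/np.linalg.norm(x);y=np.array([-xh[1],xh[0]])
t=(O[0]+O[1])/2;j=(O[2]+O[3])/2;print('centre from tail',t+.038*xh,'from junction',j-.018*xh)
C=((t+.038*xh)+(j-.018*xh))/2;print(C)
f=lambda p:((P(p)-C)@np.c_[xh,y]).round(4)
print('orange',f([(235,207),(190,250),(328,315),(280,350)]));print('blue edge',f([(143,298),(235,400)]),'green edge',f([(300,165),(320,185),(408,290)]))
T=px2w('top',c([(357,20),(560,238),(203,568),(2,345)]),.03)[:,:2];print('tray',T.mean(0),np.degrees(np.arctan2(*(T[1]-T[0])[::-1])),np.degrees(np.arctan2(*(T[2]-T[3])[::-1])),np.degrees(np.arctan2(*(T[3]-T[0])[::-1])))
```

```text
O [[ 0.5289 -0.2514]
 [ 0.5116 -0.2327]
 [ 0.4847 -0.2874]
 [ 0.4708 -0.2676]
 [ 0.4538 -0.2799]]
plain len 0.055382261671856406 yaw -140.11895724089672
centre from tail [ 0.49110737 -0.26639695] from junction [ 0.49158141 -0.26600086]
[ 0.49134439 -0.26619891]
orange [[-0.0383  0.0127]
 [-0.0371 -0.0127]
 [ 0.0187  0.012 ]
 [ 0.0167 -0.012 ]]
blue edge [[-0.0349 -0.04  ]
 [ 0.0199 -0.0392]] green edge [[-0.034   0.0441]
 [-0.0226  0.0448]
 [ 0.0322  0.0433]]
tray [ 0.49362065 -0.2675586 ] -138.78095590821903 -139.1129810637187 131.53718529588804
```

Emit:
{"name": "move_arm", "arguments": {"commands": [[0.003,-0.03,0,0,0,-0.01],[0.008,-0.085,0,0,0,-0.02],[0.013,-0.14,0,0,0,-0.035],[0.018,-0.19,0,0,0,-0.035],[0.023,-0.24,-0.03,0,0,-0.035],[0.026,-0.268,-0.07,0,0,-0.035],[0.026,-0.276,-0.1,0,0,-0.035],[0.026,-0.276,-0.12,0,0,-0.035],[0.026,-0.276,-0.12,0,0,-0.035],[0.026,-0.276,-0.12,0,0,-0.035]], "fingers": 0.37}}

```text
time: 12.78
tool_pos: [0.4921, -0.2642, 0.0982]
tool_rot: [0.3, 0.64, -0.3, 0.64]
force: [0.5, 0.3, -0.0]
gripper_width: 0.0343
```

Run:
```python
from h import *
from scipy.spatial.transform import Rotation as R
s=arm.observe();print(s['tool_pos'],R.from_quat(s['tool_rot']).as_matrix().round(3).tolist(),s['gripper_width'])
save('scene','g.png',(190,130,290,205),8)
```

```text
[ 0.49207741 -0.26418187  0.09824504] [[0.0, 0.768, 0.64], [0.001, 0.64, -0.768], [-1.0, 0.001, -0.0]] 0.034349071086595635
```

View pics/g.png

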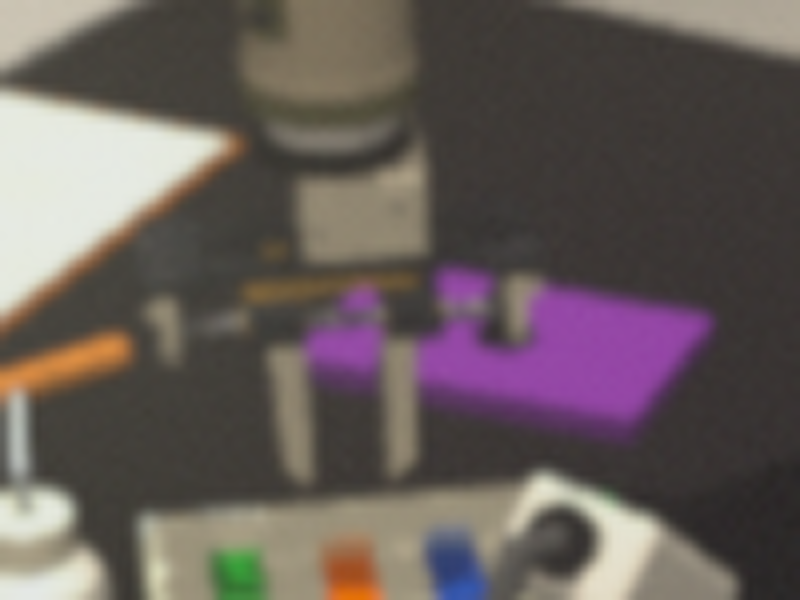

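The fingertips at x=300 and 400 are centred over the orange slide at x=350. The opening is 34 mm and the jaws are at -50°. I'll correct by 1–2 mm and descend.

Emit:
{"name": "move_arm", "arguments": {"commands": [[-0.001,-0.002,-0.02,0,0,0],[-0.001,-0.002,-0.04,0,0,0],[-0.001,-0.002,-0.055,0,0,0],[-0.001,-0.002,-0.064,0,0,0],[-0.001,-0.002,-0.07,0,0,0],[-0.001,-0.002,-0.074,0,0,0],[-0.001,-0.002,-0.076,0,0,0],[-0.001,-0.002,-0.076,0,0,0]]}}

```text
time: 13.82
tool_pos: [0.4912, -0.2665, 0.0226]
tool_rot: [0.3, 0.64, -0.3, 0.641]
force: [0.1, -0.0, -0.2]
gripper_width: 0.0343
```

Emit:
{"name": "move_arm", "arguments": {"commands": [[0,0,0,0,0,0],[0,0,0,0,0,0],[0,0,0,0,0,0],[0,0,0,0,0,0],[0,0,0,0,0,0]], "fingers": 0}}

```text
time: 14.45
tool_pos: [0.4913, -0.2665, 0.0228]
tool_rot: [0.3, 0.64, -0.3, 0.641]
force: [-0.1, 0.2, 4.7]
gripper_width: 0.0258
```

Emit:
{"name": "move_arm", "arguments": {"commands": [[0,0,0.005,0,0,0],[0,0,0.012,0,0,0],[0,0,0.022,0,0,0],[0,0,0.04,0,0,0],[0,0,0.06,0,0,0],[0,0,0.08,0,0,0],[0,0,0.105,0,0,0],[0,0,0.125,0,0,0],[0,0,0.14,0,0,0],[0,0,0.14,0,0,0]]}}

```text
time: 15.7
tool_pos: [0.4918, -0.2665, 0.1638]
tool_rot: [0.3, 0.639, -0.3, 0.641]
force: [0.0, 0.2, -0.8]
gripper_width: 0.0255
```

Run:
```python
from h import *
im=vision.capture('top')[...,::-1]; sc=vision.capture('scene')[...,::-1]
a=cv2.resize(im[165:245,310:400],None,fx=4.5,fy=4.5,interpolation=2)
b=cv2.resize(sc[125:205,190:280],None,fx=4.5,fy=4.5,interpolation=2)
cv2.imwrite('pics/i.png',np.hstack([a,b]))
```

```text
(no output)
```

View pics/i.png

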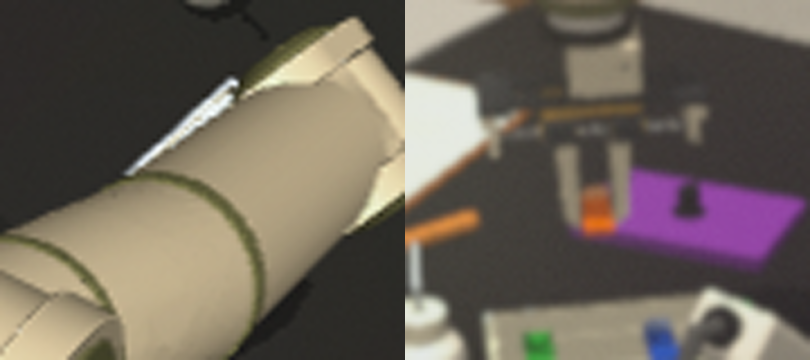

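The slide is held level between the fingers at (597,212), and the green and blue slides are still in the tray. Next I'll turn it by +131° and carry it towards the reader.

Emit:
{"name": "move_arm", "arguments": {"commands": [[0,0.015,0,0,0,0.1],[0,0.04,0,0,0,0.27],[0,0.07,0,0,0,0.44],[0,0.1,0,0,0,0.61],[0,0.13,0,0,0,0.78],[0,0.16,0,0,0,0.95],[0,0.19,0,0,0,1.12],[0,0.22,0,0,0,1.29],[0,0.25,0,0,0,1.46],[0,0.28,0,0,0,1.63],[0,0.31,0,0,0,1.8],[0,0.33,0,0,0,1.95]]}}

```text
time: 17.3
tool_pos: [0.4907, 0.0652, 0.1617]
tool_rot: [-0.363, 0.607, 0.364, 0.606]
force: [0.5, -0.3, -0.1]
gripper_width: 0.0256
```

Run:
```python
from h import *
from scipy.spatial.transform import Rotation as R
s=arm.observe();m=R.from_quat(s['tool_rot']).as_matrix();a=np.degrees(np.arctan2(m[1,2],m[0,2]));print(s['tool_pos'],a,'slide yaw',a-90,s['qpos'],s['gripper_width'])
print(R.from_euler('z',81-a,degrees=True).as_rotvec(), np.array([.601,.073,.137])-s['tool_pos'])
```

```text
[0.49069251 0.06522808 0.16174736] 61.88442033190218 slide yaw -28.115579668097823 [-0.30250713  0.43528142  0.07767714  2.18928458 -0.0692146   0.52138859
  0.90815331] 0.025615053321806167
[0.        0.        0.3336298] [ 0.11030749  0.00777192 -0.02474736]
```

Emit:
{"name": "move_arm", "arguments": {"commands": [[0.01,0.001,-0.003,0,0,0.06],[0.03,0.003,-0.008,0,0,0.14],[0.05,0.005,-0.013,0,0,0.22],[0.07,0.006,-0.018,0,0,0.29],[0.09,0.007,-0.022,0,0,0.334],[0.104,0.008,-0.025,0,0,0.334],[0.11,0.008,-0.025,0,0,0.334],[0.11,0.008,-0.025,0,0,0.334],[0.11,0.008,-0.025,0,0,0.334],[0.11,0.008,-0.025,0,0,0.334]]}}

```text
time: 18.55
tool_pos: [0.6003, 0.0733, 0.137]
tool_rot: [-0.459, 0.538, 0.46, 0.537]
force: [0.6, -0.1, -0.1]
gripper_width: 0.0257
```

Run:
```python
from h import *
from scipy.spatial.transform import Rotation as R
s=arm.observe();m=R.from_quat(s['tool_rot']).as_matrix();a=np.degrees(np.arctan2(m[1,2],m[0,2]));print(s['time'],s['tool_pos'],'slide yaw',a-90,m[:,0],s['gripper_width'],s['force'])
im=vision.capture('top')[...,::-1]; sc=vision.capture('scene')[...,::-1]
a=cv2.resize(im[90:210,225:325],None,fx=4,fy=4,interpolation=2)
b=cv2.resize(sc[160:280,235:335],None,fx=4,fy=4,interpolation=2)
cv2.imwrite('pics/j.png',np.hstack([a,b]))
p=np.array(s['tool_pos']);t=np.radians(-9);x=np.array([np.cos(t),np.sin(t),0])
for n,(ox,oy) in (('top',(225,90)),('scene',(235,160))):
    print(n,((w2px(n,[p+.028*x-[0,0,.001],p-.038*x-[0,0,.001],p+.038*x-[0,0,.001]])-[ox,oy])*4).round())
```

```text
18.55 [0.60027916 0.07332719 0.13699724] slide yaw -8.968680198241003 [-2.73946403e-03  3.03195723e-04 -9.99996202e-01] 0.02570803763756505 [ 0.57221194 -0.12330059 -0.05267401]
top [[130. 321.]
 [118. 397.]
 [132. 310.]]
scene [[225. 233.]
 [272. 200.]
 [217. 238.]]
```

View pics/j.png

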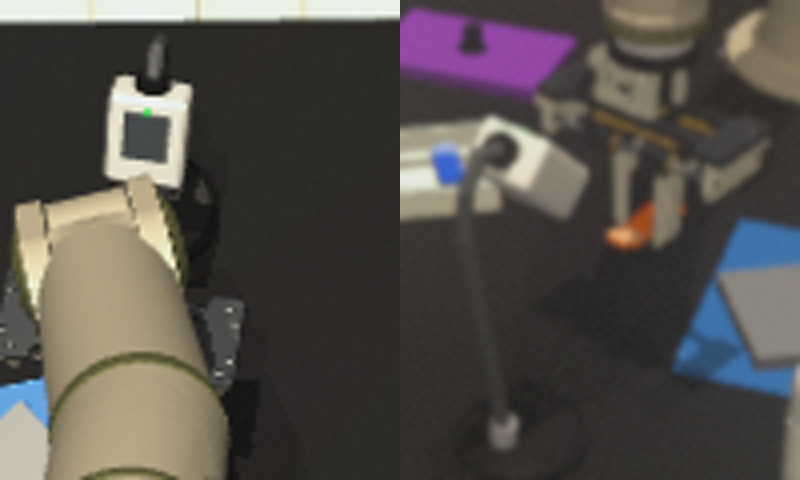

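The frosted patch sits at crop (225,235), as predicted. For the last check I'll overlay the predicted slide outline, the reader foot and the window point on an enlarged scene view.

Run:
```python
from h import *
sc=vision.capture('scene')[...,::-1]
ox,oy,k=240,180,7
b=cv2.resize(sc[oy:oy+85,ox:ox+80],None,fx=k,fy=k,interpolation=2)
b=np.ascontiguousarray(np.hstack([b]))
t=np.radians(-9);x=np.array([np.cos(t),np.sin(t),0]);y=np.array([-x[1],x[0],0]);z=np.array([0,0,1.])
p=np.array(arm.observe()['tool_pos'])
pl=lambda P,c:cv2.polylines(b,[((w2px('scene',P)+.5-[ox,oy])*k).round().astype(int)],True,c,1)
for h in(-.001,-.007): pl([p+u*.038*x+v*.013*y+h*z for u,v in((1,1),(1,-1),(-1,-1),(-1,1))],(0,255,0))
r=np.array([.761,.048,0])
pl([r+.055*(np.cos(a)*x+np.sin(a)*y) for a in np.linspace(0,6.28,40)],(255,255,0))
w=r-.035*x+.235*z;n=(-x+z)/2**.5
pl([w+.031*y+.018*n,w-.031*y+.018*n,w-.031*y-.018*n,w+.031*y-.018*n],(0,0,255))
cv2.imwrite('pics/k.png',b)
```

```text
(no output)
```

View pics/k.png

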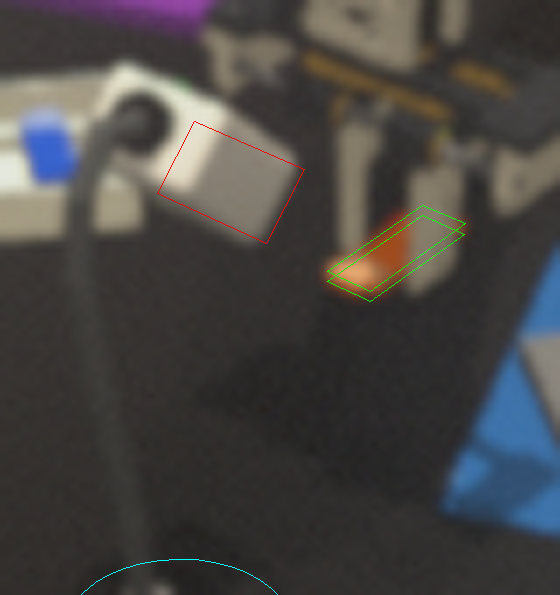

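The outline fits the held slide: it is level, with the pale end at (355,270) towards the reader. The reader head fits to a few mm, so I'll hand in.

```bash
python3 -c "
from cell import arm
print(arm.sign_off()); s=arm.observe(); print(s['time'],s['tool_pos'],s['gripper_width'])"
```

```text
the job is handed in; nothing more can be done
None
the job is handed in; nothing more can be done
```

I put the grey lid knob up on the blue mat, within a few mm of its middle by the arm's reading. I then lifted out the orange slide and handed in while holding it still in front of the reader, at about 18.6 s on the robot's clock.

- **Slide pose:** by the arm's reading, the slide's yaw was -9.0°, matching my estimate of the reader's. The tool axis was under 0.2° off vertical, and the grip opening was 25.7 mm on the 26 mm slide. I aimed the frosted patch at a reading spot of about (0.629, 0.069, 0.136), and the arm's pose puts it within 2 mm of that.
- **Picture check:** the outline I drew over the last picture fits the held slide, with its frosted end towards the reader. The drawn reader head was off by about a pixel or two (3–5 mm), well inside the 25 mm allowed.
- **Everything else:** no check failed outright. The green and blue slides were still in the tray after the lift. I did not measure their shift, look closely at the lid again after letting go, or check the bystanders. `sign_off` reports no verdict.

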